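Bolt a bean hopper to its dock

TASK

Bolt the bean hopper to its dock: with a fingertip, push the brass peg round to turn the orange locking disc until its slot lines up with the steel lock bar, then push the bar by its black pad through the slot until it is fully home, with the pad against the guide block. Only push: do not lift or tip the bar, and leave the other things on the counter and dock where they stand. Finish with the hand clear.

Things in the scene. Friction and masses are not known exactly. Their poses are not given: they have to be found in the camera images.
- dock: Fixed cream hopper dock (sizes in mm). Origin on the counter under the disc's axis, z up. Flat deck, top at z = 30, x = -75 to 115, y = -270 to 215. Along the line x = 0, in order of rising y: the lock bar, the grey guide block, the orange disc (at x = y = 0), the cream hopper foot with the hopper.
- guide (a point): Middle of the grey guide block's rear end, where the bar's pad comes to rest: dock (0, -98, 36) mm. The block spans dock y = -98 to -46, x = -25 to 25, top z = 44; a 14 mm wide channel along it takes the bar, under a keeper strap (y = -84 to -60, top z = 48).
- foot (a point): Middle of the mouth of the hopper foot's 16 mm wide channel, which takes the bar's tip: dock (0, 46, 36) mm. The foot spans y = 46 to 215, x = -58 to 58, top z = 60; on it the orange bean hopper with black lid, axis at y = 150, radius 54, up to z = 225 mm.
- disc (a joint): Turn of the orange locking disc about its upright axis, rad, positive counter-clockwise from above, range -0.7 to 1.8. At 0 its slot lies along the dock's y axis, in line with the bar. It starts at 0.55 to 1.5 and stays where it is left (about 0.05 N m, some 2 N at the peg).
- disc_center (a point): Centre of the disc's top face, 46 mm above the counter. Disc radius 40, 16 thick; a 17 mm wide straight slot, open above, with a black floor, runs right across it through the centre. The axes turn with the disc; y lies along the slot.
- disc_peg (a point): Top centre of the disc's brass peg: upright, 12 mm in diameter, rising 32 above the disc's face (46 to 78 mm above the counter), 28 mm from the disc's axis, square to the slot. With the slot in line it stands on the dock's -x side.
- bar: Loose steel lock bar, about 160 g, flat on the deck in the guide; 12 wide, 12 high, round nose; at its tail an upright black push pad. Origin at deck height under the pad's middle; y points along the bar to the tip, 165 mm away. It slides along dock +y; home, the origin is at dock y = -103 mm. It starts 105 to 127 mm short of that.
- pad (a point): Middle of the push pad's outer (dock -y) face, the face to push, 18 mm above the deck, 5 mm behind the bar's origin. Pad 30 wide, 10 thick, 2 to 35 mm above the deck. The bar is home when the pad's other face meets the guide block.
- bar_tip (a point): Point at the very tip of the bar's nose, 6 mm above the deck; at dock y = +62 mm when the bar is home.
- ring: loose steel dosing ring, outer diameter 56, 26 tall, standing on the dock beside the bar; origin at the centre of its underside (mm); to be left alone.
- mug: loose white mug, diameter 80, 85 tall; origin under its centre (mm); to be left alone.
- tamper: loose dark steel tamper, foot diameter 58, 88 tall; origin under its centre (mm); to be left alone.
- bag_a: loose white coffee bag with a black label, about 75 x 130 x 200 tall; origin under its centre (mm); to be left alone.
- bag_b: loose white coffee bag with an orange label, same size; origin under its centre (mm); to be left alone.
- jar: loose amber glass jar, diameter 80, 110 tall; origin under its centre (mm); to be left alone.
There are look-alikes about, which are no part of the job. Of the things shaped like the bar, the steel one is meant.

How it is judged:
On the way, in this order (a step that is already met when the one before it is completed fails the run):
1. the disc's slot is in line with the bar (within 0.15 rad) before the bar reaches the disc's middle (value of joint disc between -0.15 and 0.15 rad and y of bar_tip in the frame of dock below 0 m), for 0.1 s.
2. the bar is home through the slot (y of bar_tip in the frame of dock above 0.058 m and x of bar_tip in the frame of dock between -0.006 and 0.006 m), for 0.2 s.
At the end, for the whole second after the job is handed in: The bar lies flat and still on the deck, through the disc's slot, its tip at dock y 58 mm or more (pad within 4 mm of the guide block) and within 6 mm of the dock's y axis; the disc's slot is within 0.15 rad of the bar (all of step 2 and value of joint disc between -0.15 and 0.15 rad and linear speed of bar below 0.01 m/s and angle between bar's own z axis and vertical below 0.06 rad and z of bar in the frame of dock below 0.034 m); the robot touches nothing.
It fails at once if the bar is lifted or tipped up (pad raised over 10 mm, or tilted over 0.15 rad) (z of bar in the frame of dock above 0.04 m or angle between bar's own z axis and vertical above 0.15 rad).
It fails at once if another thing is moved over 20 mm or tipped (distance of any of ring, mug, tamper, bag_a, bag_b, jar from where it was at the start of the episode above 0.02 m or angle between any of ring, mug, tamper, bag_a, bag_b, jar's own z axis and vertical above 0.3 rad).
It also fails if it takes over 64 s, if anything falls off the work surface, if the arm or the gripper's body presses on something with over 40 N, if the wrist force passes 120 N, or if a joint passes its speed limit or range.

ROBOT

A 7-joint arm with a two-finger parallel gripper is mounted at the origin on the work surface. World frame = base frame: x ahead of the robot, y to its left, z up, the work surface at z = 0. Lengths are in m, angles in rad, forces in N, time in s.
With the tool pointing down it reaches from about 0.375 to 0.925 m from the base axis. Payload 3.1 kg.
Tool frame: the origin (TCP) lies midway between the tips of the shut fingers; the grasp point (between the pads) lies 19 mm behind it; z points along the fingers, x is the direction in which the jaws open and shut, and the axes are right-handed (so a half turn about z gives the same grasp; the last joint's range is limited). The gripper opens to 85 mm and grips with 20 to 120 N. Pads are 22 mm wide; open, the fingers measure 114 mm over their backs; the gripper's body (76 mm by 85 mm) begins 54 mm behind the grasp point. The pads swing forward as they close: fully open they stand 13 mm farther back than shut.
Start: joints at [-1.358, 0.383, 0.044, 1.598, -0.018, 1.161, -0.05], TCP at [0.199, 0.619, 0.231] pointing down, gripper open.
Joint ranges: [-2.61, 2.61], [-0.41, 2.15], [-1.48, 1.57], [0, 2.5], [-1.57, 4.71], [0.05, 1.97], [-2.85, 2.85]. Speed limits (rad/s): [2.79, 2.79, 3.14, 3.14, 3.14, 3.14, 3.14].

INTERFACE

Orientations are given as a unit quaternion [x, y, z, w].
In Python, from workcell import env, viewer gives the robot as it stands.
- The arm moves only by the shell command python3 -m handwheel 'ROWS' [FORCE]. ROWS is text: rows parted by semicolons, each of 7 numbers parted by spaces: the closure, from 0 (fully open) to 1 (shut), then the shift along the tool's x, y, z in cm, then the turn, a rotation vector about the tool's x, y, z in rad. A call has 1 to 10 rows; each row is the pose to reach, as a shift and turn from the pose commanded when the call began, along the tool's axes at that moment; what a row does not reach only later rows make up. A row lasts 1/12 s, in which the tool goes at most 41.7 mm and 7.16 degrees, less where a joint would pass 70% of its speed; a pose out of reach is approached as far as the arm can. A call with a gripper value outside its range is refused whole. The fingers move at their own pace and stop on an object; FORCE is the grip in N (left out, the last holds). Time passes only in rows, so rows that repeat a pose let the fingers close. It gives the time, the measured TCP pose, the force and the opening at its end, in the units of the state.
- env.read_state(): the state, without advancing time (a new reading comes with each control period).
- viewer.capture(name): name is "side" or "top"; returns the picture (400x640x3 uint8, blue, green, red); there is no depth.
- viewer.camera_params(name): a dict with "mtx" (3x3 intrinsics, pixels), "world_to_cam" (4x4, takes a point from world to camera coordinates). Camera axes: x right, y down, z forward; pixel columns grow to the right and rows downward; lengths in m; the calibration is good to about 2 mm. A picture is of the moment at which its call begins. camera_params takes no time and is no camera call.
- env.close_job(): hands the job in, once; it reports no verdict.
The state is a dict: "clock": time; "joint_pos": joint angles; "joint_velocities": joint speeds; "joint_torque": joint torques, N m; "position": TCP position; "orientation": TCP orientation; "contact_force": force on the tool from outside, world axes, zero at the start; "torque": the same for the moment, N m; "opening": finger opening in m.
Only numpy, scipy, OpenCV 4.12 (cv2) and the standard library are available. Lean on these libraries where they do the work, as an engineer would, in place of code of your own. Each camera call takes 0.05 s, during which the arm holds its last target.

## Working session

There is one attempt and no reset: what is moved stays moved. The work goes in short steps, Python scripts to look and compute and a shell command to move; the robot and the scene stay as the last step left them, time stands still between calls to the robot, and variables do not carry over. Pictures are saved under pics/ and viewed, and the job is handed in when it is done.

```bash
mkdir -p pics; ls; python3 - <<'E'
from workcell import env, viewer
import cv2
s=env.read_state(); print({k:s[k] for k in ("clock","position","orientation","opening","contact_force")})
for n in("side","top"):
    cv2.imwrite(f"pics/{n}0.png",viewer.capture(n)); p=viewer.camera_params(n); print(n,p["mtx"],p["world_to_cam"])
E
```

```text
pics
{'clock': 0.0, 'position': array([0.1984878 , 0.61796443, 0.22987751]), 'orientation': array([ 0.80799499,  0.58918788, -0.00101421,  0.00083731]), 'opening': 0.08550829731091707, 'contact_force': array([-0.35338494,  0.36103243, -0.2826011 ])}
side [[386.30335235   0.         321.19798913]
 [  0.         386.30335235 198.50787346]
 [  0.           0.           1.        ]] [[ 0.98681111 -0.16185857  0.00237304 -0.48884972]
 [-0.09320649 -0.5801201  -0.80918059  0.09840461]
 [ 0.13234946  0.79828721 -0.58755523  1.08144903]
 [ 0.          0.          0.          1.        ]]
top [[417.05966842   0.         321.38199421]
 [  0.         417.05966842 193.66494586]
 [  0.           0.           1.        ]] [[ 0.01738471 -0.99976819  0.01270183 -0.01031705]
 [-0.99537736 -0.01850567 -0.09424149  0.5035332 ]
 [ 0.0944547  -0.01100476 -0.99546833  1.56557081]
 [ 0.          0.          0.          1.        ]]
```

View pics/side0.png

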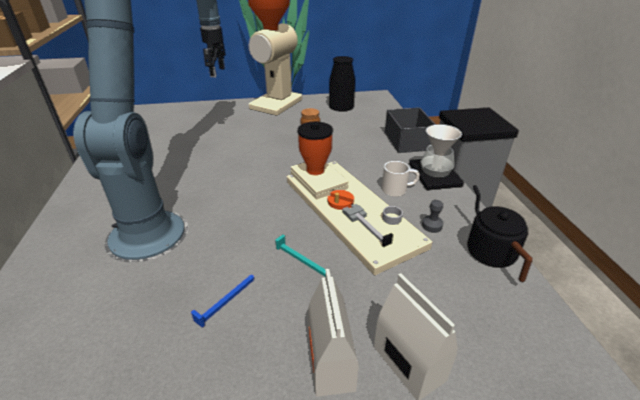

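View pics/top0.png

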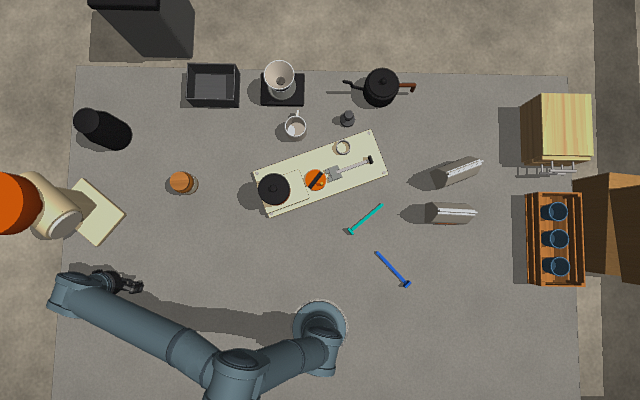

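The top view shows the dock in the middle. Bar-shaped things there:
- steel bar with a black pad at top (350,167), pad at (370,160)
- teal bar at (366,218)
- blue bar at (393,269)

The steel one in the dock guide is meant. The orange disc at (315,180) is the target; the orange machine at (20,205) and the orange hopper are not. Next I'll check this in a close crop.

```bash
python3 - <<'E'
import cv2
t=cv2.imread("pics/top0.png");s=cv2.imread("pics/side0.png")
cv2.imwrite("pics/tc.png",cv2.resize(t[120:225,240:400],None,fx=5,fy=5,interpolation=cv2.INTER_CUBIC))
cv2.imwrite("pics/sc.png",cv2.resize(s[115:275,280:440],None,fx=3.7,fy=3.7,interpolation=cv2.INTER_CUBIC))
E
```

```text
(no output)
```

View pics/tc.png

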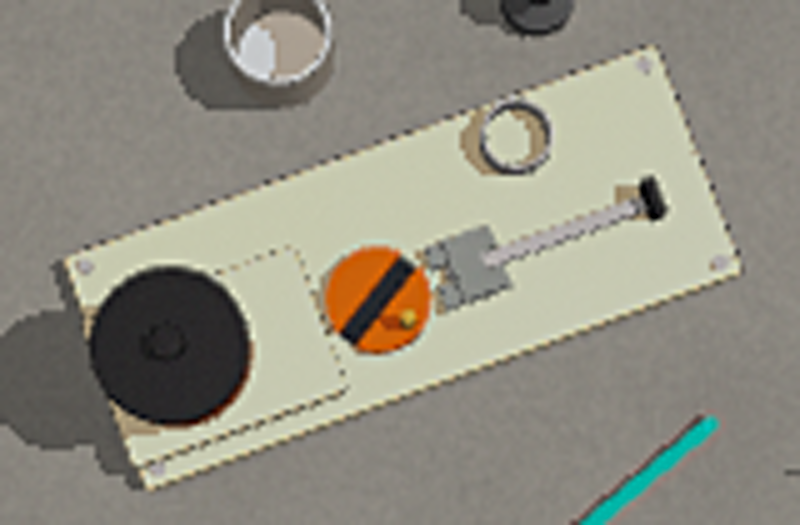

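View pics/sc.png

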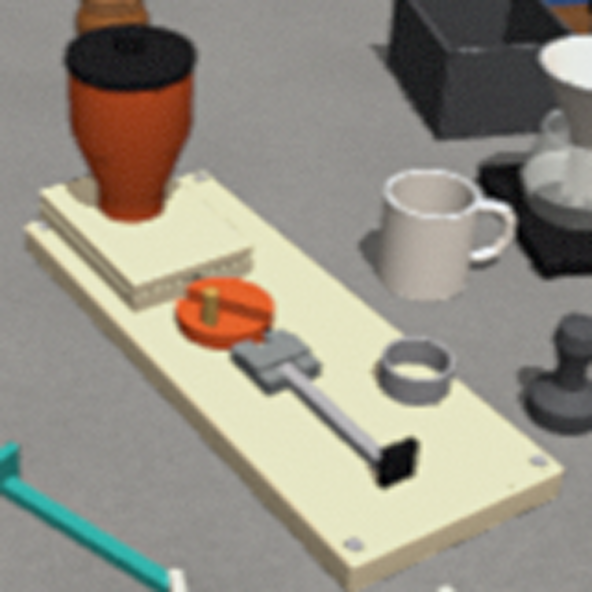

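The crops confirm the choice. The steel bar lies in the guide with its black pad at top px ≈(370,160). The disc is at (315,180), its slot turned CCW, and the brass peg at ≈(321,183) is on the guide side. Next I'll measure in both views.

```bash
cat > h.py <<'E'
import numpy as np,cv2
from workcell import env,viewer
P={n:viewer.camera_params(n) for n in("side","top")}
def ray(n,uv):
    M=P[n]["world_to_cam"];R,t=M[:3,:3],M[:3,3]
    d=R.T@np.linalg.inv(P[n]["mtx"])@np.array([uv[0],uv[1],1.]);return -R.T@t,d
def plane(n,uv,z):
    c,d=ray(n,uv);return c+d*(z-c[2])/d[2]
def tri(a,b):
    c1,d1=ray("side",a);c2,d2=ray("top",b)
    s=np.linalg.lstsq(np.c_[d1,-d2],c2-c1,rcond=None)[0]
    p,q=c1+s[0]*d1,c2+s[1]*d2;return (p+q)/2,np.linalg.norm(p-q)
def proj(n,p):
    v=P[n]["mtx"]@(P[n]["world_to_cam"]@np.r_[p,1])[:3];return v[:2]/v[2]
def big(m,roi):
    z=np.zeros_like(m);a,b,c,d=roi;z[b:d,a:c]=m[b:d,a:c]
    k,l,s,ce=cv2.connectedComponentsWithStats(z);i=1+np.argmax(s[1:,4]);return (l==i).astype(np.uint8),ce[i],s[i]
E
python3 - <<'E'
from h import *
t=cv2.imread("pics/top0.png");s=cv2.imread("pics/side0.png")
H=lambda i:cv2.cvtColor(i,cv2.COLOR_BGR2HSV)
ht,hs=H(t),H(s)
for n,h,p in(("top",ht,[(340,140),(300,170),(315,165),(316,190),(321,183),(370,160)]),("side",hs,[(380,245),(345,203),(336,198),(388,240)])):
    for q in p: print(n,q,h[q[1],q[0]])
cr=cv2.inRange(ht,(20,25,150),(40,90,255));
m,_,st=big(cr,(240,115,400,230));print(st)
c=cv2.findContours(m,cv2.RETR_EXTERNAL,cv2.CHAIN_APPROX_NONE)[0];c=np.vstack(c)[:,0]
w=np.array([plane("top",q,.03)[:2] for q in c])
r=cv2.minAreaRect((w*1000).astype(np.float32));print("rect",r,cv2.boxPoints(r))
om=cv2.inRange(ht,(3,150,120),(18,255,255));m1,c1,s1=big(om,(298,165,332,195));print("disc top",c1,s1)
om=cv2.inRange(hs,(3,150,120),(18,255,255));m2,c2,s2=big(om,(322,188,360,212));print("disc side",c2,s2)
for n,m in(("top",m1),("side",m2)):
    k=cv2.convexHull(np.argwhere(m)[:,::-1].astype(np.float32));
    print(n,"ell",cv2.minEnclosingCircle(k),plane(n,cv2.minEnclosingCircle(k)[0],.046))
for n,h,roi in(("top",ht,(362,150,380,172)),("side",hs,(378,228,398,250))):
    b=cv2.inRange(h,(0,0,0),(180,255,60));m,ce,st=big(b,roi);print("pad",n,ce,st)
for n,h,roi in(("top",ht,(312,174,328,190)),("side",hs,(330,188,345,205))):
    b=cv2.inRange(h,(19,100,60),(32,255,255));m,ce,st=big(b,roi);print("peg",n,ce,st)
E
```

```text
top (340, 140) [  0   7 182]
top (300, 170) [ 33  34 204]
top (315, 165) [ 33  34 201]
top (316, 190) [ 12 162 148]
top (321, 183) [ 22 181 211]
top (370, 160) [120  16  31]
side (380, 245) [ 29  48 220]
side (345, 203) [  9 206 229]
side (336, 198) [ 19 151 133]
side (388, 240) [30 15 17]
[ 253  129  135   89 4207]
rect ((584.1124877929688, 5.712432861328125), (188.70506286621094, 486.39990234375), 21.248132705688477) [[ 408.03656  198.1855 ]
 [ 584.3116  -255.14879]
 [ 760.1884  -186.76064]
 [ 583.9134   266.57367]]
disc top [310.54615385 176.16153846] [305 170  15  16 130]
disc side [340.3538874  198.92493298] [328 190  26  19 373]
top ell ((312.5, 177.5), 9.924817085266113) [0.56212522 0.03353656 0.046     ]
side ell ((340.4195861816406, 198.5100555419922), 12.670818328857422) [0.55545757 0.01620977 0.046     ]
pad top [369.84 159.64] [368 156   5   8  25]
pad side [386.56321839 239.62068966] [382 234  10  12  87]
peg top [321.28571429 183.14285714] [320 182   3   3   7]
peg side [336.38461538 197.15384615] [336 194   2   8  13]
```

```bash
cat >> h.py <<'E'
yaw=np.deg2rad(21.25);YD=np.array([-np.sin(yaw),np.cos(yaw)]);XD=np.array([np.cos(yaw),np.sin(yaw)])
O=np.array([.5555,.0241])
def dk(p): v=np.asarray(p)[:2]-O; return np.round(1000*np.array([v@XD,v@YD]),1)
def wd(x,y,z): return np.r_[O+(x*XD+y*YD)/1000,z/1000]
E
python3 - <<'E'
from h import *
t=cv2.imread("pics/top0.png");s=cv2.imread("pics/side0.png")
ht=cv2.cvtColor(t,cv2.COLOR_BGR2HSV)
om=cv2.inRange(ht,(3,140,100),(24,255,255));z=om[165:195,298:332];k=np.argwhere(z)[:,::-1]+[298,165]
e=cv2.fitEllipse(cv2.convexHull(k.astype(np.float32)));print(e)
p=plane("top",e[0],.043);print("disc c",p,dk(p))
sl=cv2.inRange(ht[165:195,298:332],(0,0,0),(180,255,70));sl,_,_=big(sl,(5,5,30,30))
k=np.argwhere(sl)[:,::-1]+[298,165];w=np.array([plane("top",q,.035)[:2] for q in k.astype(float)])
print("slot",len(k),dk(w.mean(0)));d=cv2.fitLine(w.astype(np.float32),cv2.DIST_L2,0,.01,.01).ravel()[:2]
d*=np.sign(d@YD);print("disc angle",np.arctan2(-(d@XD),d@YD))
a,g=tri((336.9,194.5),(321.3,183.1));print("peg tri",a,g,dk(a)); b=plane("top",(321.3,183.1),.078);print(b,dk(b)) 
a,g=tri((386.6,239.6),(369.8,159.6));print("pad tri",a,g,dk(a)); b=plane("top",(369.8,159.6),.06);print(b,dk(b))
b=plane("side",(386.6,239.6),.048);print(b,dk(b))
for n in P:
  for q in [(0,0,46),(0,-98,44),(0,46,60),(-75,-270,30),(115,-270,30)]: print(n,q,proj(n,wd(*q)).round(1))
E
```

```text
((315.1471252441406, 179.46905517578125), (20.776037216186523, 21.23613166809082), 60.018531799316406)
disc c [0.55522203 0.02343179 0.043     ] [-0.5 -0.5]
slot 71 [-0.3  0.3]
disc angle 0.5595350271745292
peg tri [5.39558023e-01 9.99717780e-05 7.34227708e-02] 0.0027352431048888676 [-23.6 -16.6]
[5.37640105e-01 3.22988745e-04 7.80000000e-02] [-25.3 -15.7]
pad tri [ 0.63484465 -0.18217428  0.04866642] 0.0012544302961660309 [  -0.8 -221. ]
[ 0.63217797 -0.18058838  0.06      ] [  -2.7 -218.6]
[ 0.63578621 -0.18146826  0.048     ] [   0.3 -220.7]
side (0, 0, 46) [339.9 197. ]
side (0, -98, 44) [358.9 215.2]
side (0, 46, 60) [331.8 185.6]
side (-75, -270, 30) [374.  267.5]
side (115, -270, 30) [432.1 240.7]
top (0, 0, 46) [315.  179.3]
top (0, -98, 44) [339.3 170.5]
top (0, 46, 60) [303.4 183. ]
top (-75, -270, 30) [388.1 173.9]
top (115, -270, 30) [370.4 128.1]
```

The measurements agree with the text:
- **Dock:** yaw 21.25°, rectangle 189×486 mm. The disc centre measured separately lands within 0.7 mm of the derived origin.
- **Disc:** angle about 0.56 rad. The peg triangulates to dock (-24,-16,73).
- **Pad:** about (-1,-220), which puts the bar roughly 116 mm short.

The plan is to shut the fingers and set tool x along dock x. I'll come in behind the peg at dock (-26,-45) and push it along dock +y.

```bash
cat >> h.py <<'E'
from scipy.spatial.transform import Rotation as Ro
Rt=Ro.from_matrix(np.c_[np.r_[XD,0],np.r_[-YD,0],[0,0,-1]])
def go(x,y,z):
    s=env.read_state();R=Ro.from_quat(s["orientation"]);tp=s["position"]
    print("t",s["clock"],"tcp dock",dk(tp),"z",tp[2].round(4),"F",s["contact_force"].round(2))
    print(" shift cm",(R.inv().apply(wd(x,y,z)-tp)*100).round(2),"turn",(R.inv()*Rt).as_rotvec().round(3))
E
python3 -m handwheel '1 0 0 -15 0 0 0;1 0 0 -15 0 0 0;1 0 0 -15 0 0 0;1 0 0 -15 0 0 0;1 0 0 -15 0 0 0;1 0 0 -15 0 0 0' 
python3 - <<'E'
from h import *
go(-26,-46,380)
E
```

```text
clock: 0.6
position: [0.1991, 0.6197, 0.3836]
orientation: [0.808, 0.589, 0.002, -0.001]
contact_force: [0.4, -1.0, 0.3]
opening: 0.0123
t 0.6 tcp dock [-116.3  684.3] z 0.3836 F [ 0.44 -1.05  0.25]
 shift cm [-51.01  53.03   0.12] turn [-0.002 -0.004  0.889]
```

```bash
python3 -m handwheel '1 -51 53 0 0 0 0.889;1 -51 53 0 0 0 0.889;1 -51 53 0 0 0 0.889;1 -51 53 0 0 0 0.889;1 -51 53 0 0 0 0.889;1 -51 53 0 0 0 0.889;1 -51 53 0 0 0 0.889;1 -51 53 0 0 0 0.889;1 -51 53 0 0 0 0.889;1 -51 53 0 0 0 0.889' 
python3 - <<'E'
from h import *
go(-26,-46,380)
E
```

```text
clock: 1.43
position: [0.3957, 0.2492, 0.3786]
orientation: [0.983, 0.185, -0.002, 0.001]
contact_force: [0.3, 0.8, 0.6]
opening: -0.0001
t 1.4333 tcp dock [-67.4 267.7] z 0.3786 F [0.31 0.76 0.65]
 shift cm [ 4.12 31.37 -0.11] turn [0.002 0.004 0.   ]
```

```bash
python3 -m handwheel '1 4.1 31.4 0 0 0 0;1 4.1 31.4 0 0 0 0;1 4.1 31.4 0 0 0 0;1 4.1 31.4 0 0 0 0;1 4.1 31.4 0 0 0 0;1 4.1 31.4 0 0 0 0;1 4.1 31.4 0 0 0 0;1 4.1 31.4 0 0 0 0;1 4.1 31.4 0 0 0 0;1 4.1 31.4 0 0 0 0' 
python3 - <<'E'
from h import *
go(-26,-46,130)
E
```

```text
clock: 2.27
position: [0.5473, -0.0279, 0.3789]
orientation: [0.983, 0.182, -0.002, 0.0]
contact_force: [-1.1, 0.4, -0.2]
opening: -0.0001
t 2.2667 tcp dock [-26.5 -45.5] z 0.3789 F [-1.07  0.39 -0.22]
 shift cm [ 0.17  0.05 24.89] turn [-0.     0.005 -0.005]
```

```bash
python3 -m handwheel '1 0 0 25 0 0 0;1 0 0 25 0 0 0;1 0 0 25 0 0 0;1 0 0 25 0 0 0;1 0 0 25 0 0 0;1 0 0 25 0 0 0;1 0 0 25 0 0 0;1 0 0 25 0 0 0;1 0 0 25 0 0 0' 
python3 - <<'E'
from h import *
go(-26,-46,58)
s=viewer.capture("side");cv2.imwrite("pics/s1.png",cv2.resize(s[95:255,260:460],None,fx=4,fy=3.7,interpolation=cv2.INTER_CUBIC))
t=viewer.capture("top");cv2.imwrite("pics/t1.png",cv2.resize(t[120:225,240:400],None,fx=5,fy=5,interpolation=cv2.INTER_CUBIC))
E
```

```text
clock: 3.02
position: [0.549, -0.0247, 0.1324]
orientation: [0.983, 0.185, 0.001, -0.0]
contact_force: [-0.5, -1.4, 1.0]
opening: -0.0003
t 3.0167 tcp dock [-23.7 -43.1] z 0.1324 F [-0.53 -1.39  0.99]
 shift cm [-0.24  0.29  7.44] turn [ 0.    -0.001  0.002]
```

View pics/s1.png

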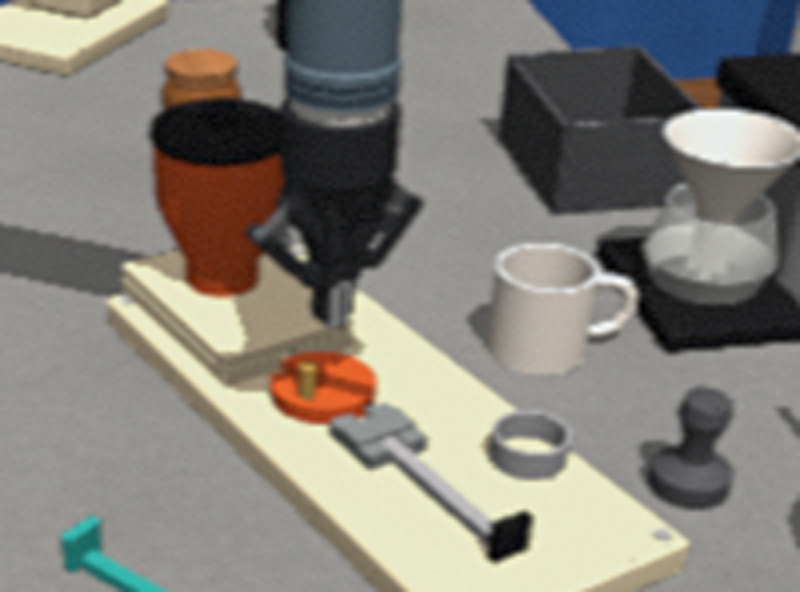

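View pics/t1.png

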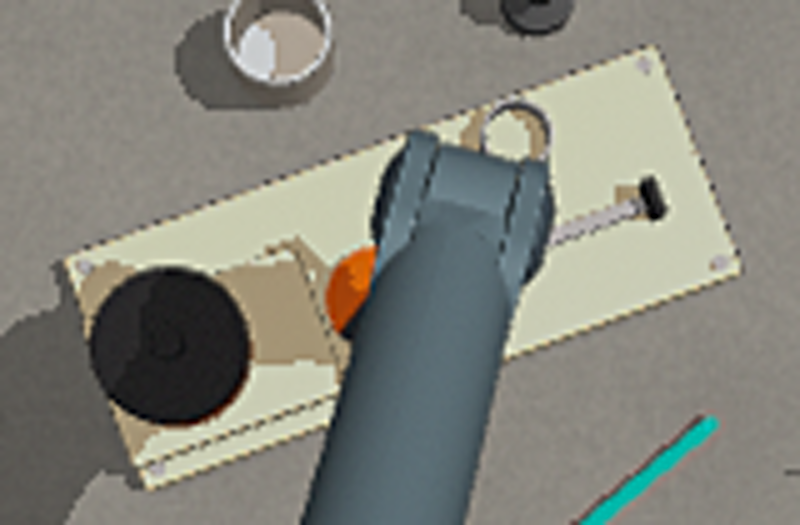

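The side view shows the shut fingertip at crop (340,322), above the guide, with the peg at (307,380) ahead of it. Everything else is where it was. Going down.

```bash
python3 -m handwheel '1 -0.2 0.4 0 0 0 0;1 -0.2 0.4 2.5 0 0 0;1 -0.2 0.4 5 0 0 0;1 -0.2 0.4 7.4 0 0 0;1 -0.2 0.4 7.4 0 0 0;1 -0.2 0.4 7.4 0 0 0' 
python3 - <<'E'
from h import *
go(-26,-17,58)
s=viewer.capture("side");cv2.imwrite("pics/s2.png",cv2.resize(s[145:245,300:400],None,fx=6,fy=6,interpolation=cv2.INTER_CUBIC))
E
```

```text
clock: 3.62
position: [0.548, -0.0305, 0.0579]
orientation: [0.983, 0.184, -0.0, -0.0]
contact_force: [0.5, 0.1, 0.8]
opening: -0.0005
t 3.6167 tcp dock [-26.8 -48.1] z 0.0579 F [0.48 0.06 0.82]
 shift cm [ 0.08 -3.11 -0.01] turn [-0.  0. -0.]
```

View pics/s2.png

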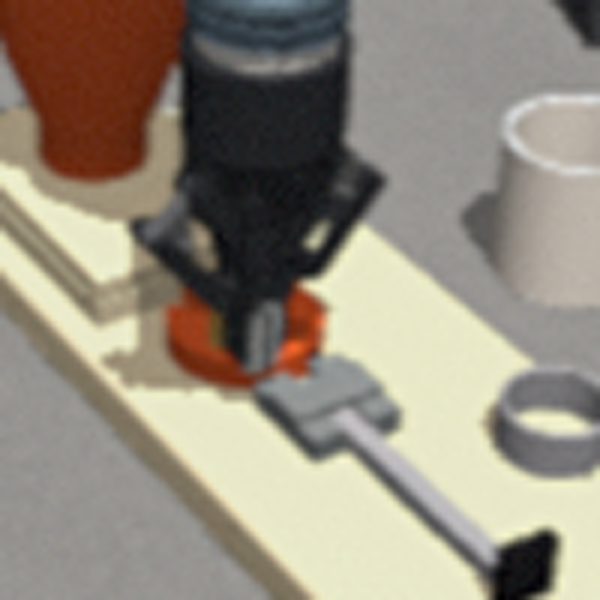

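The tip is at crop (262,365), just in front of the guide and behind the peg at (215,330), with no contact. I'll push along +y in small steps and watch the force.

```bash
python3 -m handwheel '1 0 -0.4 0 0 0 0;1 0 -0.8 0 0 0 0;1 0 -1.2 0 0 0 0;1 0 -1.5 0 0 0 0;1 0 -1.8 0 0 0 0;1 0 -2.1 0 0 0 0;1 0 -2.4 0 0 0 0;1 0 -2.7 0 0 0 0;1 0 -2.7 0 0 0 0' 
python3 - <<'E'
from h import *
go(-26,-17,58)
s=viewer.capture("side");cv2.imwrite("pics/s3.png",cv2.resize(s[145:245,300:400],None,fx=6,fy=6,interpolation=cv2.INTER_CUBIC))
E
```

```text
clock: 4.42
position: [0.5369, -0.007, 0.0571]
orientation: [0.983, 0.184, -0.001, 0.001]
contact_force: [-0.6, -3.3, -0.8]
opening: 0.0002
t 4.4167 tcp dock [-28.7 -22.3] z 0.0571 F [-0.57 -3.25 -0.77]
 shift cm [ 0.26 -0.53 -0.09] turn [ 0.002  0.002 -0.001]
```

View pics/s3.png

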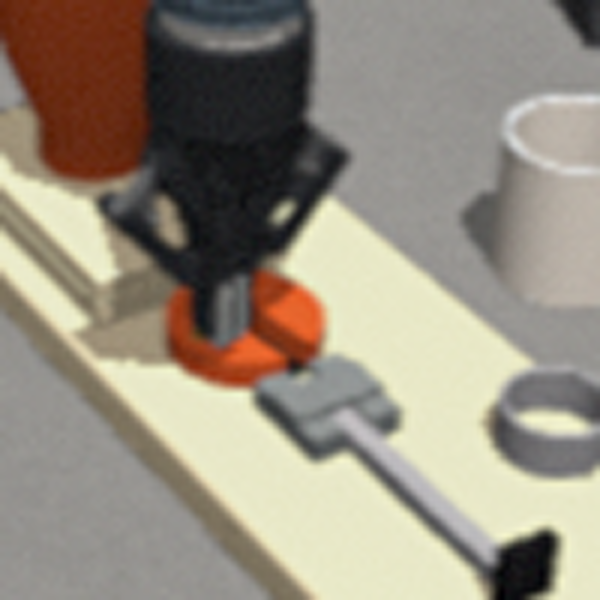

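There is about 3 N on the peg, and the disc is turning: the slot mouth has come round to crop (295,358), near the guide. I'll push the remaining 5 mm, back off, lift and look.

```bash
python3 -m handwheel '1 0.2 -0.2 0 0 0 0;1 0.2 -0.4 0 0 0 0;1 0.2 -0.5 0 0 0 0;1 0.2 -0.5 0 0 0 0' 
python3 - <<'E'
from h import *
go(-26,-17,58)
E
python3 -m handwheel '1 0 1 0 0 0 0;1 0 2 0 0 0 0;1 0 3 0 0 0 0;1 0 3 -3 0 0 0;1 0 5 -6 0 0 0;1 0 8 -8 0 0 0;1 0 11 -8 0 0 0;1 0 14 -8 0 0 0;1 0 17 -8 0 0 0'
python3 - <<'E'
from h import *
go(-26,-17,58)
s=viewer.capture("side");cv2.imwrite("pics/s4.png",cv2.resize(s[145:245,300:400],None,fx=6,fy=6,interpolation=cv2.INTER_CUBIC))
t=viewer.capture("top");cv2.imwrite("pics/t4.png",cv2.resize(t[120:225,240:400],None,fx=5,fy=5,interpolation=cv2.INTER_CUBIC));cv2.imwrite("pics/t4raw.png",t)
E
```

```text
clock: 4.8
position: [0.5383, 0.0013, 0.0573]
orientation: [0.983, 0.185, 0.0, -0.0]
contact_force: [-1.2, -2.2, 0.4]
opening: -0.0001
t 4.8 tcp dock [-24.3 -15. ] z 0.0573 F [-1.22 -2.25  0.44]
 shift cm [-0.17  0.2  -0.07] turn [-0.001 -0.     0.001]
clock: 5.55
position: [0.6013, -0.16, 0.1383]
orientation: [0.983, 0.184, 0.001, -0.0]
contact_force: [0.1, 0.2, -1.1]
opening: 0.0001
t 5.55 tcp dock [ -24.1 -188.2] z 0.1383 F [ 0.06  0.18 -1.15]
 shift cm [ -0.21 -17.12   8.03] turn [ 0.    -0.003  0.   ]
```

View pics/s4.png

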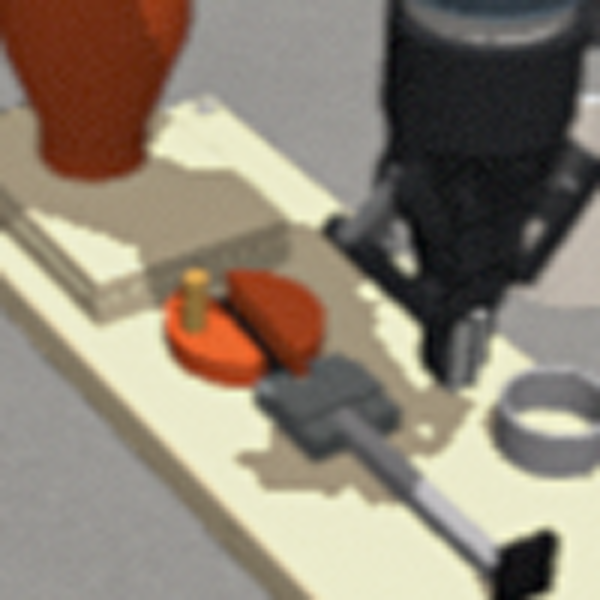

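View pics/t4.png

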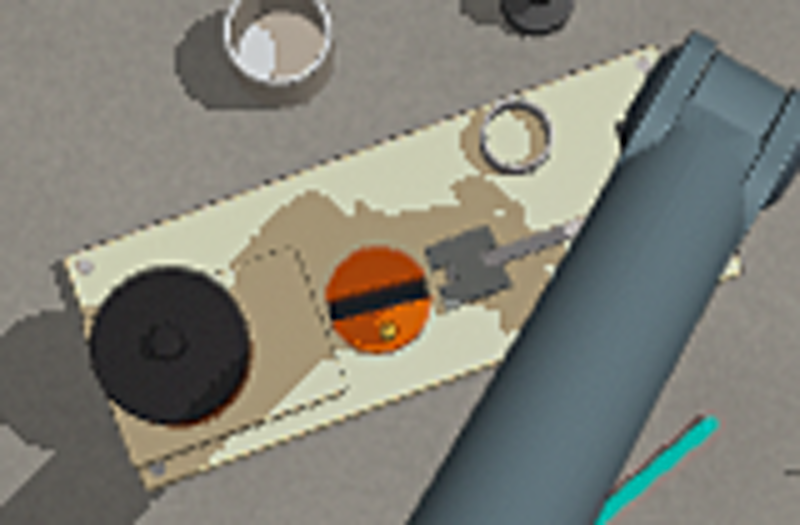

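```bash
cat > ang.py <<'E'
from h import *
def ang(t):
    ht=cv2.cvtColor(t,cv2.COLOR_BGR2HSV)
    disc=np.zeros(t.shape[:2],np.uint8);cv2.circle(disc,(315,179),9,1,-1)
    sl=(cv2.inRange(ht,(0,0,0),(180,255,75))>0)&(disc>0)
    k=np.argwhere(sl)[:,::-1];w=np.array([plane("top",q,.036)[:2] for q in k.astype(float)])
    d=cv2.fitLine(w.astype(np.float32),cv2.DIST_L2,0,.01,.01).ravel()[:2];d*=np.sign(d@YD)
    y=cv2.inRange(ht,(20,100,100),(32,255,255))*disc;k2=np.argwhere(y)[:,::-1].mean(0)
    p=dk(plane("top",k2,.078));
    print("slot n",len(k),"off",dk(w.mean(0)),"angle",np.arctan2(-(d@XD),d@YD),"peg",p,np.arctan2(-p[1],-p[0]))
E
python3 - <<'E'
from ang import *
ang(cv2.imread("pics/top0.png"));ang(cv2.imread("pics/t4raw.png"))
E
```

```text
slot n 66 off [ 0.6 -1.3] angle 0.5761174985056445 peg [-25.2 -16.5] 0.5797155004436788
slot n 64 off [ 0.4 -0.5] angle -0.09345627627787444 peg [-29.5   2.1] -0.07106655898412079
```

The slot now reads -0.07 to -0.09 rad. That is in tolerance but a little overturned, and the slot has only 2.5 mm of play per side. I'll nudge the peg back about 2 mm from its +y side; there is room between the peg and the foot.

```bash
python3 -m handwheel '1 -0.2 -4 0 0 0 0;1 -0.2 -8 0 0 0 0;1 -0.2 -12 0 0 0 0;1 -0.2 -16 0 0 0 0;1 -0.2 -19 0 0 0 0;1 -0.2 -21.4 0 0 0 0;1 -0.2 -21.4 0 0 0 0;1 -0.2 -21.4 0 0 0 0'
python3 - <<'E'
from h import *
go(-28,26,60)
E
```

```text
clock: 6.32
position: [0.52, 0.043, 0.1372]
orientation: [0.982, 0.187, -0.0, -0.001]
contact_force: [0.3, -0.6, 0.2]
opening: 0.0
t 6.3167 tcp dock [-26.3  30.4] z 0.1372 F [ 0.32 -0.64  0.2 ]
 shift cm [-0.18  0.45  7.72] turn [-0.001 -0.     0.005]
```

```bash
python3 -m handwheel '1 -0.1 0 0 0 0 0;1 -0.1 0 0 0 0 0'
python3 - <<'E'
from h import *
go(-28,26,60)
viewer.capture("side");go(-28,26,60);viewer.capture("side");go(-28,26,60)
E
```

```text
clock: 6.48
position: [0.5198, 0.0384, 0.1375]
orientation: [0.983, 0.183, 0.0, 0.0]
contact_force: [-0.6, -0.7, 0.8]
opening: -0.0
t 6.4833 tcp dock [-28.1  26.2] z 0.1375 F [-0.55 -0.72  0.76]
 shift cm [0.01 0.02 7.75] turn [ 0.001 -0.    -0.003]
t 6.5333 tcp dock [-28.1  26.1] z 0.1375 F [ 0.37 -0.09 -0.49]
 shift cm [0.01 0.   7.75] turn [ 0.001 -0.    -0.003]
t 6.5833 tcp dock [-28.   26.2] z 0.1374 F [-0.37 -0.41  1.12]
 shift cm [0.   0.01 7.74] turn [ 0.001 -0.    -0.003]
```

```bash
python3 -m handwheel '1 0 0 2 0 0 0;1 0 0 4 0 0 0;1 0 0 6 0 0 0;1 0 0 7.7 0 0 0;1 0 0 7.7 0 0 0;1 0 0 7.7 0 0 0;1 0 0 7.7 0 0 0'
python3 - <<'E'
from h import *
go(-28,17,60)
E
```

```text
clock: 7.17
position: [0.5204, 0.0394, 0.0611]
orientation: [0.983, 0.184, 0.001, 0.0]
contact_force: [-0.2, -0.6, 0.1]
opening: -0.0001
t 7.1667 tcp dock [-27.2  27. ] z 0.0611 F [-0.25 -0.61  0.13]
 shift cm [-0.08  1.    0.11] turn [ 0.001 -0.001 -0.001]
```

```bash
python3 -m handwheel '1 0 0.2 0 0 0 0;1 0 0.4 0 0 0 0;1 0 0.6 0 0 0 0;1 0 0.75 0 0 0 0;1 0 0.85 0 0 0 0;1 0 0.9 0 0 0 0;1 0 0.95 0 0 0 0;1 0 0.95 0 0 0 0'
python3 - <<'E'
from h import *
go(-28,17,60)
E
python3 -m handwheel '1 0 -0.3 0 0 0 0;1 0 -0.8 0 0 0 0;1 0 -0.8 -2 0 0 0;1 0 -0.8 -5 0 0 0;1 0 -0.8 -8 0 0 0;1 0 -0.8 -8 0 0 0'
python3 -m handwheel '1 1 4 0 0 0 0;1 2.2 8 0 0 0 0;1 2.2 12 0 0 0 0;1 2.2 16 0 0 0 0;1 2.2 20 0 0 0 0;1 2.2 23 0 0 0 0;1 2.2 26 0 0 0 0;1 2.2 27 0 0 0 0;1 2.2 27 0 0 0 0'
python3 - <<'E'
from ang import *
go(0,-246,100)
t=viewer.capture("top");cv2.imwrite("pics/t5.png",t);ang(t)
s=viewer.capture("side");cv2.imwrite("pics/s5.png",cv2.resize(s[145:295,300:450],None,fx=4,fy=4,interpolation=cv2.INTER_CUBIC))
E
```

```text
clock: 7.83
position: [0.5229, 0.0317, 0.0603]
orientation: [0.983, 0.185, -0.0, -0.0]
contact_force: [-0.8, -0.3, 0.9]
opening: 0.0001
t 7.8333 tcp dock [-27.7  18.9] z 0.0603 F [-0.85 -0.33  0.93]
 shift cm [-0.03  0.19  0.03] turn [-0.  0.  0.]
clock: 8.33
position: [0.5244, 0.0394, 0.1455]
orientation: [0.983, 0.184, 0.005, -0.0]
contact_force: [0.6, 0.1, 1.1]
opening: -0.0
clock: 9.08
position: [0.6378, -0.209, 0.1401]
orientation: [0.983, 0.182, -0.0, 0.001]
contact_force: [-0.9, -0.0, 0.4]
opening: -0.0003
t 9.0833 tcp dock [  -7.8 -247.1] z 0.1401 F [-0.88 -0.02  0.4 ]
 shift cm [ 0.78 -0.13  4.01] turn [ 0.003  0.001 -0.005]
slot n 65 off [ 0.3 -0.8] angle -0.09830450317871836 peg [-29.5   2.1] -0.07106655898412079
```

View pics/s5.png

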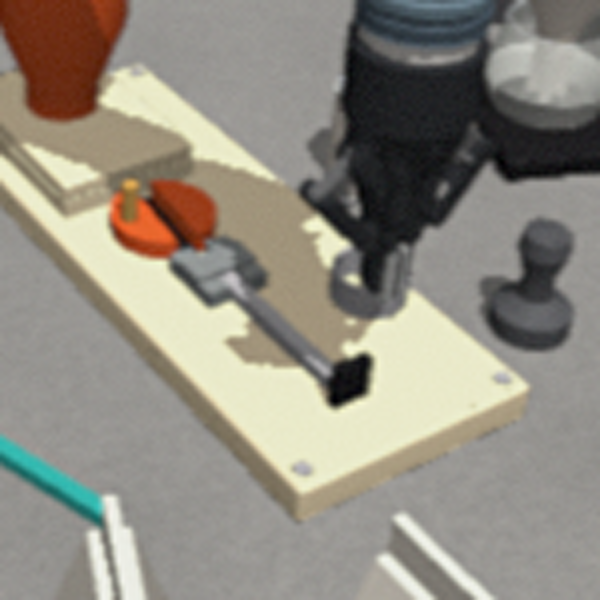

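The finger stopped 2 mm short without touching the peg: no force, and the angle is unchanged. I'll repeat the nudge deeper, to y≈16.

```bash
python3 -m handwheel '1 0 -4 0 0 0 0;1 -1 -8 0 0 0 0;1 -2.1 -12 0 0 0 0;1 -2.1 -16 0 0 0 0;1 -2.1 -20 0 0 0 0;1 -2.1 -23 0 0 0 0;1 -2.1 -26 0 0 0 0;1 -2.1 -27.4 0 0 0 0;1 -2.1 -27.4 0 0 0 0;1 -2.1 -27.4 0 0 0 0'
python3 - <<'E'
from h import *
go(-28,26,60)
E
```

```text
clock: 10.02
position: [0.5182, 0.0462, 0.1401]
orientation: [0.982, 0.188, -0.0, -0.001]
contact_force: [-0.3, -0.9, 0.1]
opening: -0.0004
t 10.0167 tcp dock [-26.7  34.2] z 0.1401 F [-0.27 -0.91  0.12]
 shift cm [-0.13  0.83  8.01] turn [-0.002  0.     0.007]
```

```bash
python3 -m handwheel '1 0 0 0 0 0 0;1 0 0 0 0 0 0'
python3 - <<'E'
from h import *
go(-28,27,60)
E
```

```text
clock: 10.18
position: [0.5196, 0.0418, 0.1404]
orientation: [0.983, 0.184, 0.0, 0.0]
contact_force: [0.2, -1.2, 0.0]
opening: -0.0
t 10.1833 tcp dock [-27.   29.5] z 0.1404 F [ 0.17 -1.24  0.02]
 shift cm [-0.1   0.24  8.04] turn [ 0.001 -0.    -0.001]
```

```bash
python3 -m handwheel '1 -0.1 0.2 2 0 0 0;1 -0.1 0.2 4 0 0 0;1 -0.1 0.2 6 0 0 0;1 -0.1 0.2 8 0 0 0;1 -0.1 0.2 8 0 0 0;1 -0.1 0.2 8 0 0 0;1 -0.1 0.2 8 0 0 0;1 -0.1 0.2 8 0 0 0'
python3 -m handwheel '1 0 0.3 0 0 0 0;1 0 0.5 0 0 0 0;1 0 0.7 0 0 0 0;1 0 0.85 0 0 0 0;1 0 0.95 0 0 0 0;1 0 1.05 0 0 0 0;1 0 1.1 0 0 0 0;1 0 1.1 0 0 0 0;1 0 1.1 0 0 0 0'
python3 - <<'E'
from h import *
go(-28,16.5,60)
E
```

```text
clock: 10.85
position: [0.5207, 0.0402, 0.0617]
orientation: [0.983, 0.184, 0.001, 0.0]
contact_force: [-1.1, 0.4, 1.1]
opening: 0.0001
clock: 11.6
position: [0.523, 0.031, 0.0602]
orientation: [0.983, 0.185, -0.0, -0.0]
contact_force: [-1.4, 1.6, 1.5]
opening: 0.0006
t 11.6 tcp dock [-27.8  18.2] z 0.0602 F [-1.37  1.63  1.5 ]
 shift cm [-0.02  0.17  0.02] turn [-0.001  0.     0.001]
```

There is contact now (about 2 N). Another 2–3 mm.

```bash
python3 -m handwheel '1 0 0.1 0 0 0 0;1 0 0.2 0 0 0 0;1 0 0.25 0 0 0 0;1 0 0.25 0 0 0 0;1 0 0.25 0 0 0 0'
python3 - <<'E'
from h import *
go(-28,16.5,60)
E
python3 -m handwheel '1 0 -0.3 0 0 0 0;1 0 -0.9 0 0 0 0;1 0 -0.9 -2 0 0 0;1 0 -0.9 -5 0 0 0;1 0 -0.9 -8 0 0 0;1 0 -0.9 -8 0 0 0'
python3 -m handwheel '1 1 4 0 0 0 0;1 2.5 8 0 0 0 0;1 2.7 12 0 0 0 0;1 2.7 16 0 0 0 0;1 2.7 20 0 0 0 0;1 2.7 23 0 0 0 0;1 2.7 26 0 0 0 0;1 2.7 27.5 0 0 0 0;1 2.7 27.5 0 0 0 0;1 2.7 27.5 0 0 0 0'
python3 - <<'E'
from ang import *
t=viewer.capture("top");cv2.imwrite("pics/t6.png",t);ang(t)
s=viewer.capture("side");cv2.imwrite("pics/s6.png",cv2.resize(s[145:295,300:450],None,fx=4,fy=4,interpolation=cv2.INTER_CUBIC))
go(0,-250,40)
E
```

```text
clock: 12.02
position: [0.5237, 0.0278, 0.06]
orientation: [0.983, 0.184, -0.0, 0.0]
contact_force: [-1.2, 0.9, 0.6]
opening: 0.0001
t 12.0167 tcp dock [-28.3  15. ] z 0.06 F [-1.23  0.93  0.62]
 shift cm [ 0.03 -0.15  0.  ] turn [-0.     0.001 -0.   ]
clock: 12.52
position: [0.5261, 0.0365, 0.1458]
orientation: [0.983, 0.184, 0.006, 0.0]
contact_force: [1.7, 0.2, 0.5]
opening: -0.0002
clock: 13.35
position: [0.6455, -0.2113, 0.1398]
orientation: [0.983, 0.183, -0.0, 0.0]
contact_force: [-0.0, 0.4, 0.7]
opening: 0.0001
slot n 67 off [ 0.5 -0.8] angle 0.03570819402409909 peg [-28.7  -1.5] 0.052217297179557136
t 13.45 tcp dock [   0. -249.] z 0.1396 F [ 0.72  0.46 -0.43]
 shift cm [-0.    0.12  9.96] turn [-0.002  0.     0.002]
```

View pics/s6.png

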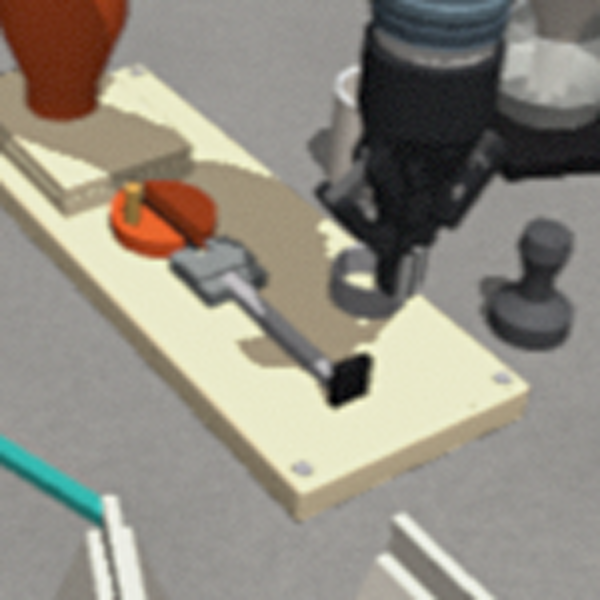

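The slot now reads +0.036 rad and the peg +0.05. The side view shows it in line with the bar, and nothing else has moved. Next I'll go down behind the pad, which is at crop (348,382).

```bash
python3 -m handwheel '1 0 0.2 2.5 0 0 0;1 0 0.2 5 0 0 0;1 0 0.2 7 0 0 0;1 0 0.2 8.5 0 0 0;1 0 0.2 9.5 0 0 0;1 0 0.2 9.8 0 0 0;1 0 0.2 9.8 0 0 0;1 0 0.2 9.8 0 0 0'
python3 - <<'E'
from ang import *
s=viewer.capture("side");cv2.imwrite("pics/s7.png",cv2.resize(s[145:295,300:450],None,fx=4,fy=4,interpolation=cv2.INTER_CUBIC))
go(0,-119,42)
E
```

```text
clock: 14.12
position: [0.6473, -0.2119, 0.0433]
orientation: [0.983, 0.185, 0.001, 0.0]
contact_force: [-0.6, -0.2, -0.1]
opening: 0.0
t 14.1667 tcp dock [ 2.000e-01 -2.537e+02] z 0.0437 F [ 0.55 -0.84  0.35]
 shift cm [-1.000e-02 -1.347e+01  1.500e-01] turn [ 0.002 -0.002  0.   ]
```

View pics/s7.png

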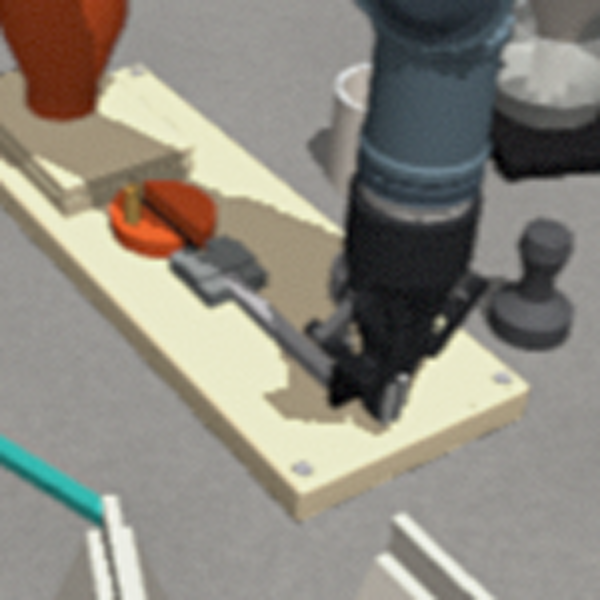

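The tip is behind the pad at crop (388,412) and centred. Pushing along dock +y.

```bash
python3 -m handwheel '1 0 -0.5 0 0 0 0;1 0 -1 0 0 0 0;1 0 -1.4 0 0 0 0;1 0 -1.8 0 0 0 0;1 0 -2.2 0 0 0 0;1 0 -2.6 0 0 0 0;1 0 -3 0 0 0 0;1 0 -3.4 0 0 0 0;1 0 -3.8 0 0 0 0;1 0 -4 0 0 0 0'
python3 - <<'E'
from ang import *
s=viewer.capture("side");cv2.imwrite("pics/s8.png",cv2.resize(s[145:295,300:450],None,fx=4,fy=4,interpolation=cv2.INTER_CUBIC))
go(0,-119,42)
E
```

```text
clock: 15.0
position: [0.6318, -0.1738, 0.0422]
orientation: [0.983, 0.185, -0.0, -0.0]
contact_force: [0.8, -1.1, 0.4]
opening: 0.0002
t 15.05 tcp dock [  -0.5 -211.7] z 0.0421 F [-0.45 -1.29  0.68]
 shift cm [ 0.06 -9.27  0.02] turn [-0.001  0.     0.001]
```

View pics/s8.png

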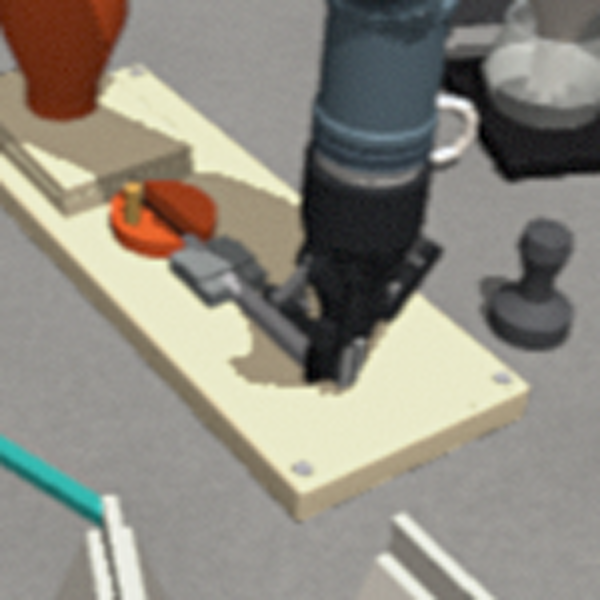

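The bar has moved with the finger. Its nose shows at crop (190,240), just entering the slot, and force is low. I'll keep pushing.

```bash
python3 -m handwheel '1 0 -0.4 0 0 0 0;1 0 -0.8 0 0 0 0;1 0 -1.2 0 0 0 0;1 0 -1.6 0 0 0 0;1 0 -2 0 0 0 0;1 0 -2.4 0 0 0 0;1 0 -2.8 0 0 0 0;1 0 -3.2 0 0 0 0;1 0 -3.6 0 0 0 0;1 0 -4 0 0 0 0'
python3 - <<'E'
from ang import *
s=viewer.capture("side");cv2.imwrite("pics/s9.png",cv2.resize(s[145:295,300:450],None,fx=4,fy=4,interpolation=cv2.INTER_CUBIC))
go(0,-119,42)
E
```

```text
clock: 15.88
position: [0.6172, -0.1367, 0.0421]
orientation: [0.983, 0.185, -0.0, -0.0]
contact_force: [1.1, -0.9, -0.3]
opening: 0.0003
t 15.9333 tcp dock [  -0.6 -171.1] z 0.042 F [-0.64 -1.07  0.18]
 shift cm [ 0.07 -5.21  0.01] turn [-0.002  0.001  0.001]
```

View pics/s9.png

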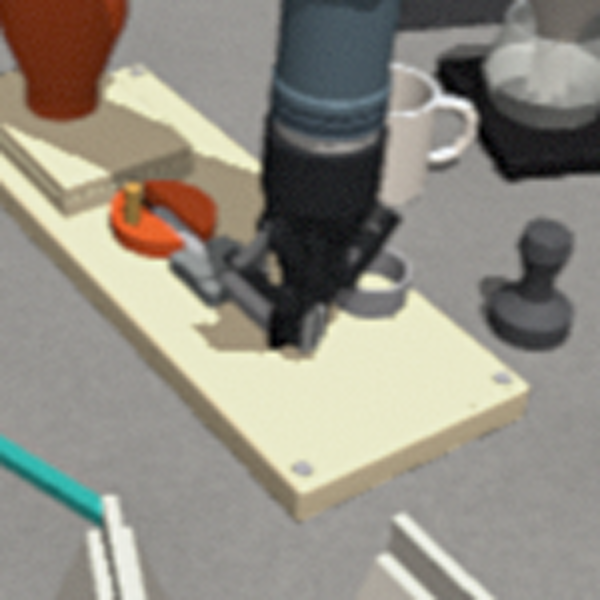

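The bar is well into the slot, with its tip near crop (155,205), and moves freely at about 1 N. The ring is untouched. I'll do the last 5 cm gently.

```bash
python3 -m handwheel '1 0 -0.5 0 0 0 0;1 0 -1 0 0 0 0;1 0 -1.5 0 0 0 0;1 0 -2 0 0 0 0;1 0 -2.5 0 0 0 0;1 0 -3 0 0 0 0;1 0 -3.4 0 0 0 0;1 0 -3.8 0 0 0 0;1 0 -4.1 0 0 0 0;1 0 -4.3 0 0 0 0'
python3 - <<'E'
from h import *
go(0,-119,42)
E
python3 -m handwheel '1 0 -0.2 0 0 0 0;1 0 -0.4 0 0 0 0;1 0 -0.6 0 0 0 0;1 0 -0.8 0 0 0 0;1 0 -0.9 0 0 0 0;1 0 -0.9 0 0 0 0'
python3 - <<'E'
from h import *
go(0,-119,42)
E
```

```text
clock: 16.77
position: [0.6018, -0.0967, 0.0423]
orientation: [0.983, 0.185, -0.0, -0.0]
contact_force: [-0.3, -0.5, 0.1]
opening: 0.0001
t 16.7667 tcp dock [  -0.6 -129.4] z 0.0423 F [-0.26 -0.51  0.09]
 shift cm [ 0.07 -1.04  0.03] turn [-0.     0.     0.001]
clock: 17.27
position: [0.5985, -0.0884, 0.0422]
orientation: [0.983, 0.185, -0.0, -0.0]
contact_force: [-0.2, -0.3, 0.5]
opening: -0.0
t 17.2667 tcp dock [  -0.7 -120.5] z 0.0422 F [-0.22 -0.28  0.51]
 shift cm [ 0.07 -0.15  0.02] turn [-0.  0.  0.]
```

```bash
python3 -m handwheel '1 0 -0.1 0 0 0 0;1 0 -0.2 0 0 0 0;1 0 -0.3 0 0 0 0;1 0 -0.4 0 0 0 0;1 0 -0.4 0 0 0 0'
python3 - <<'E'
from h import *
go(0,-119,42)
s=viewer.capture("side");cv2.imwrite("pics/s10.png",cv2.resize(s[145:255,290:400],None,fx=5,fy=5,interpolation=cv2.INTER_CUBIC))
E
```

```text
clock: 17.68
position: [0.5981, -0.088, 0.0426]
orientation: [0.983, 0.184, 0.001, 0.002]
contact_force: [2.4, -4.8, -3.7]
opening: -0.0
t 17.6833 tcp dock [  -0.9 -119.9] z 0.0426 F [ 2.39 -4.82 -3.7 ]
 shift cm [ 0.09 -0.09  0.06] turn [ 0.005 -0.001 -0.001]
```

View pics/s10.png

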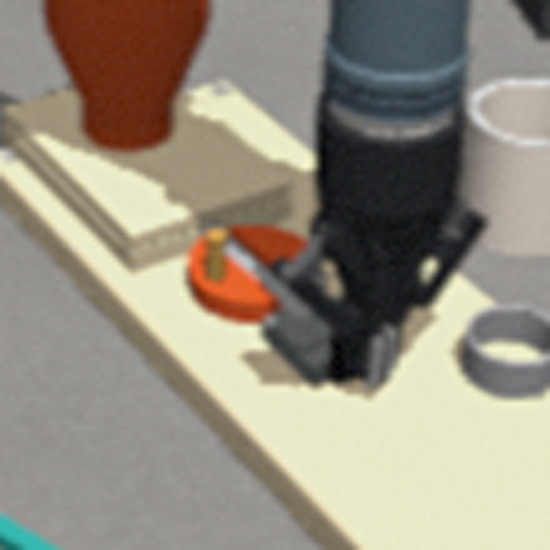

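The finger stopped at dock y=-119.9 (home predicts -119) with force rising to about 6 N, so the pad is against the guide block. I'll back straight off, lift clear and check.

```bash
python3 -m handwheel '1 0 0.5 0 0 0 0;1 0 1.5 0 0 0 0;1 0 3 0 0 0 0;1 0 4 -2 0 0 0;1 0 5 -5 0 0 0;1 0 7 -8 0 0 0;1 0 10 -11 0 0 0;1 0 14 -14 0 0 0;1 0 17 -17 0 0 0;1 0 17 -20 0 0 0'
python3 -m handwheel '1 -4 0 0 0 0 0;1 -8 0 0 0 0 0;1 -12 0 0 0 0 0;1 -16 0 0 0 0 0;1 -20 0 0 0 0 0;1 -20 0 0 0 0 0;1 -20 0 0 0 0 0'
python3 - <<'E'
from ang import *
s=viewer.capture("side");cv2.imwrite("pics/s11.png",cv2.resize(s[120:270,285:435],None,fx=4,fy=4,interpolation=cv2.INTER_CUBIC))
t=viewer.capture("top");cv2.imwrite("pics/t11.png",cv2.resize(t[120:225,240:400],None,fx=5,fy=5,interpolation=cv2.INTER_CUBIC))
go(0,-119,42)
ht=cv2.cvtColor(t,cv2.COLOR_BGR2HSV);hs=cv2.cvtColor(s,cv2.COLOR_BGR2HSV)
y=cv2.inRange(ht[165:195,305:325],(20,100,100),(32,255,255));k=np.argwhere(y)[:,::-1].mean(0)+[305,165];p=dk(plane("top",k,.078));print("peg",p,np.arctan2(-p[1],-p[0]))
for q in [(0,-103,65),(0,62,42),(0,40,42)]: print(q,"top",proj("top",wd(*q)).round(1),"side",proj("side",wd(*q)).round(1))
b=cv2.inRange(ht,(0,0,0),(180,255,60));m,ce,st=big(b,(333,160,352,182));print("pad top",ce,st,dk(plane("top",ce,.06)))
b=cv2.inRange(hs,(0,0,0),(180,255,60));m,ce2,st=big(b,(345,200,375,232));print("pad side",ce2,st,dk(plane("side",ce2,.048)));a,g=tri(ce2,ce);print(a,g,dk(a))
E
```

```text
clock: 18.57
position: [0.6568, -0.2493, 0.2421]
orientation: [0.983, 0.182, -0.002, 0.001]
contact_force: [0.9, -0.4, -0.3]
opening: 0.0003
clock: 19.15
position: [0.4688, -0.3178, 0.2424]
orientation: [0.983, 0.181, 0.0, -0.001]
contact_force: [1.7, 0.1, 0.7]
opening: 0.0002
t 19.25 tcp dock [-199.8 -286.5] z 0.2425 F [ 0.98  0.54 -0.74]
 shift cm [ 19.96 -16.72  20.09] turn [-0.001 -0.001  0.001]
peg [-28.7  -1.5] 0.052217297179557136
(0, -103, 65) top [340.8 169.2] side [360.4 210.2]
(0, 62, 42) top [299.5 185. ] side [329.  187.9]
(0, 40, 42) top [305.  183.1] side [332.7 191.4]
pad top [340.6  169.85] [339 167   4   7  20] [  -1.3 -101.8]
pad side [359.9625 215.0875] [356 210   9  11  80] [  -0.2 -103.1]
[ 0.59285826 -0.07195005  0.04794467] 0.00029106676769738617 [   0.  -103.1]
```

View pics/s11.png

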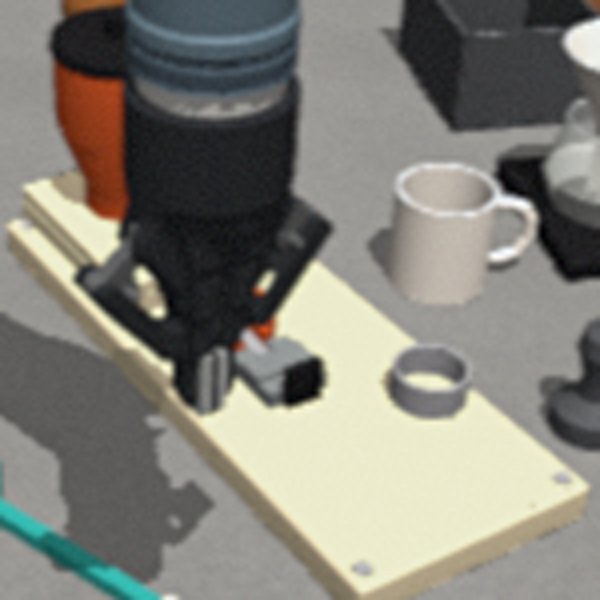

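View pics/t11.png

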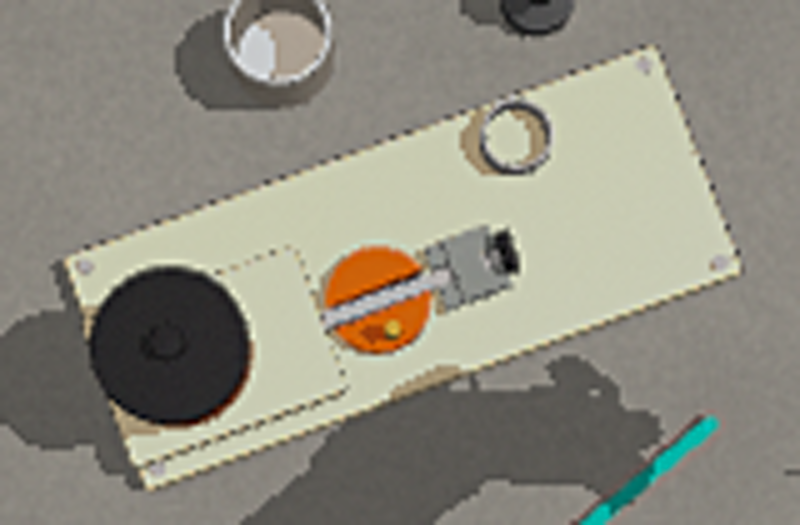

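The bar runs through the slot into the foot. The pad triangulates to dock (0.0,-103.1) at height 48 mm, and home is -103. The disc is at about 0.05 rad or less, the ring, mug and tamper haven't moved, and the hand is clear. Handing in.

```bash
python3 -c "
from workcell import env
print(env.close_job())"
```

```text
the job is handed in; nothing more can be done
None
```

The hopper is bolted to its dock: the bar is home through the slot, and the job is handed in at about 19 s of the 64 s allowed. The hand-in gave no verdict.

- **Disc:** The first push on the peg overturned the disc slightly, to about -0.08 rad. My first correcting nudge stopped short of the peg without touching it. The second brought the disc to about +0.04 rad (slot +0.036, peg +0.052), and the final peg reading is still +0.052.
- **Bar:** I pushed it by the pad at about 1 N until it stopped firmly at about 6 N. From two views the pad triangulates to dock (0.0, -103.1) mm, 48 mm high, with a 0.3 mm gap between the rays; home is -103. The single top-view ray read (-1.3, -101.8), within pixel error. The tip is hidden inside the foot, so I infer its position from the pad.
- **Surroundings:** The ring, mug and tamper look unmoved in the close crops. I did not measure them, and I did not look at the bags and jar again at the end. The hand is clear, about 0.2 m to the side and 0.24 m up.

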